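Hang the salsa dippers on the rocking bar

ROBOT

A 6-joint arm with a two-finger parallel gripper is mounted at the origin on the work surface. World frame = base frame: x ahead of the robot, y to its left, z up, the work surface at z = 0. Lengths are in m, angles in rad, forces in N, time in s.
With the tool pointing down it reaches from about 0.225 to 0.875 m from the base axis. Payload 3.4 kg.
Tool frame: the origin (TCP) lies between the finger pads; the fingertips stand 8 mm ahead of it and the grasp point (between the pads) lies 11 mm behind it; z points along the fingers, y is the line along which they close (so a half turn about z gives the same grasp; the last joint's range is limited). The gripper opens to 85 mm and grips with 20 to 120 N. Pads are 22 mm wide; open, the fingers measure 114 mm over their backs; the gripper's body (76 mm by 85 mm) begins 54 mm behind the grasp point. The pads swing forward as they close: fully open they stand 13 mm farther back than shut.
Start: joints at [1.186, 0.276, 1.505, -0, 1.361, -0.121], TCP at [0.15, 0.555, 0.239] pointing down, gripper open.
Joint ranges: [-2.89, 2.89], [-0.75, 2.08], [0.22, 2.7], [-1.18, 4.32], [0.11, 2.71], [-2.7, 2.7]. Speed limits (rad/s): [2.57, 2.57, 3.14, 3.14, 3.14, 3.14].

INTERFACE

Orientations are given as a 3x3 rotation matrix whose columns are the frame's x, y, z axes.
In Python, from plant import manip, vision gives the robot as it stands.
- The arm moves only by the tool apply_moves, never from a script. Its argument "deltas" is a list of rows, each a list of 3 entries, a list of its own where there are three numbers: the shift along the tool's x, y, z scaled (see below), then the turn, a rotation vector about the tool's x, y, z scaled (see below), then the closure, from -1 (fully open) to 1 (shut), so that 0 is half open. In form: [[[x, y, z], [wx, wy, wz], jaw], ...]. A call has exactly 10 rows; each row is the pose to reach, as a shift and turn from the pose commanded when the call began, along the tool's axes at that moment, turning the shorter way round; what a row does not reach only later rows make up. The controller multiplies each number of a shift by 100 mm and each number of a turn by 360 degrees. A row lasts 1/10 s, in which the tool goes at most 50 mm and 8.59 degrees, less where a joint would pass 70% of its speed; a pose out of reach is approached as far as the arm can. A call with a number of a shift or a turn outside -1 to 1 is refused whole. A call with a gripper value outside its range is refused whole. The fingers move at their own pace and stop on an object; the grip force is fixed at half the most. Time passes only in rows, so rows that repeat a pose let the fingers close, or fill a call up. It gives the time, the measured TCP pose, the force and the opening at its end, in the units of the state.
- manip.observe(): the state, without advancing time (a new reading comes with each control period).
- vision.capture(name): name is "side" or "top" or "wrist"; returns a dict with "image" (420x560x3 uint8, red, green, blue), "camera_matrix" (3x3 intrinsics, pixels), "cam_to_world" (4x4, takes a point from camera to world coordinates); the wrist camera has in their place "tool_from_camera" (4x4, takes a point from camera to tool coordinates, whose origin is the TCP and whose axes are the flange's). Camera axes: x right, y down, z forward; pixel columns grow to the right and rows downward; lengths in m; the calibration is good to about 2 mm. A picture is of the moment at which its call begins: read the wrist's pose just before it. There is no depth.
- manip.sign_off(): hands the job in, once; it reports no verdict.
The state is a dict: "t": time; "q": joint angles; "qvel": joint speeds; "joint_torque": joint torques, N m; "eef_pos": TCP position; "tcp_rot": TCP orientation; "ft_force": force on the tool from outside, world axes, zero at the start; "torque": the same for the moment, N m; "gripper_width": finger opening in m.
Only numpy, scipy, OpenCV 4.12 (cv2) and the standard library are available. Lean on these libraries where they do the work, as an engineer would, in place of code of your own. Each camera call takes 0.05 s, during which the arm holds its last target. There are 200 camera calls.

TASK

One salsa dipper already hangs on one side of the rocking bar and tips it. Hang the three standing dippers up as well by their hooks, one to each free place between the collars, loading the two sides in turn so that neither side ever carries two dippers more than the other and the bar is never tipped steeply. In the end all four hang free and still from the bar, with the bar level; leave the chile shaker, the stone mortar and the saucer where they are.

Things in the scene. Friction and masses are not known exactly. Their poses are not given: they have to be found in the camera images.
- rocker (a joint): tilt of the rocking bar about its centre pin, rad: 0 level, positive = left (+y) end up; stops at +-0.35. A rubber bush on the pin springs the bar towards level (1.5 N m/rad) and damps it, so it gives slowly under load without bouncing: one dipper alone tips it about 0.13 rad from an outer place, 0.06 rad from an inner one.
- stand_foot (a point): centre of the underside of the stand: a steel post on a shallow drip tray (130 mm in x, 400 in y, rim 16 high), fixed to the counter, with a fork on top (46 mm in x, 24 mm in y, top 266 mm high) that holds the bar's pin. Axes: x points away from the robot across the bar, y runs along the level bar to the left, z up.
- bar_mid (a point): middle of the bar's own axis (21 mm under the pin, 229 mm above the counter). The bar is a straight round steel tube of 12 mm diameter, 350 mm long with a 22 mm ball on each end; this frame tilts with it: y along the bar to the left, x across it away from the robot.
- seat_left_outer (a point): left outer hanging place: the point on the bar's axis midway between two small collars (19 mm across, 32 mm clear between them) that mark the place, 145 mm from the middle of the bar; same axes as bar_mid and tilts with it. The 12 mm bar is bare there.
- seat_left_inner (a point): left inner hanging place: the point on the bar's axis midway between two small collars (19 mm across, 32 mm clear between them) that mark the place, 65 mm from the middle of the bar; same axes as bar_mid and tilts with it. The 12 mm bar is bare there.
- seat_right_inner (a point): right inner hanging place: the point on the bar's axis midway between two small collars (19 mm across, 32 mm clear between them) that mark the place, 65 mm from the middle of the bar; same axes as bar_mid and tilts with it. The 12 mm bar is bare there.
- seat_right_outer (a point): right outer hanging place: the point on the bar's axis midway between two small collars (19 mm across, 32 mm clear between them) that mark the place, 145 mm from the middle of the bar; same axes as bar_mid and tilts with it. The 12 mm bar is bare there.
- dipper_black: salsa dipper, black nylon handle, 150 g, hanging at the left or right inner place at the start. Flat steel cup 66 mm across, 60 high (origin: centre of underside, z up). Upright handle on its -x side: bar 10 mm thick (y), 12 wide (x), centred at x = -38 mm, 85 to 150 mm high; grip it across its thickness about 140 mm high. Its top bends over to +x into a hook (see the hook point); overall height 184 mm.
- dipper_black_hook (a point): point under the hook's peak where the bar's axis lies when it hangs: (0, 0, 161.5) mm in the dipper's frame, axes as the dipper's. Hook: 10 mm thick, in the xz plane, peak over the cup's axis, blunt tip on the +x side at x = 20 to 32 mm reaching down to 132 mm height. It is open to +x between tip (132 mm) and cup rim (60 mm): the bar enters there, then goes up into the peak.
- dipper_red: salsa dipper, red nylon handle, 150 g, standing on the counter at the start. Flat steel cup 66 mm across, 60 high (origin: centre of underside, z up). Upright handle on its -x side: bar 10 mm thick (y), 12 wide (x), centred at x = -38 mm, 85 to 150 mm high; grip it across its thickness about 140 mm high. Its top bends over to +x into a hook (see the hook point); overall height 184 mm.
- dipper_red_hook (a point): point under the hook's peak where the bar's axis lies when it hangs: (0, 0, 161.5) mm in the dipper's frame, axes as the dipper's. Hook: 10 mm thick, in the xz plane, peak over the cup's axis, blunt tip on the +x side at x = 20 to 32 mm reaching down to 132 mm height. It is open to +x between tip (132 mm) and cup rim (60 mm): the bar enters there, then goes up into the peak.
- dipper_green: salsa dipper, green nylon handle, 150 g, standing on the counter at the start. Flat steel cup 66 mm across, 60 high (origin: centre of underside, z up). Upright handle on its -x side: bar 10 mm thick (y), 12 wide (x), centred at x = -38 mm, 85 to 150 mm high; grip it across its thickness about 140 mm high. Its top bends over to +x into a hook (see the hook point); overall height 184 mm.
- dipper_green_hook (a point): point under the hook's peak where the bar's axis lies when it hangs: (0, 0, 161.5) mm in the dipper's frame, axes as the dipper's. Hook: 10 mm thick, in the xz plane, peak over the cup's axis, blunt tip on the +x side at x = 20 to 32 mm reaching down to 132 mm height. It is open to +x between tip (132 mm) and cup rim (60 mm): the bar enters there, then goes up into the peak.
- dipper_yellow: salsa dipper, yellow nylon handle, 150 g, standing on the counter at the start. Flat steel cup 66 mm across, 60 high (origin: centre of underside, z up). Upright handle on its -x side: bar 10 mm thick (y), 12 wide (x), centred at x = -38 mm, 85 to 150 mm high; grip it across its thickness about 140 mm high. Its top bends over to +x into a hook (see the hook point); overall height 184 mm.
- dipper_yellow_hook (a point): point under the hook's peak where the bar's axis lies when it hangs: (0, 0, 161.5) mm in the dipper's frame, axes as the dipper's. Hook: 10 mm thick, in the xz plane, peak over the cup's axis, blunt tip on the +x side at x = 20 to 32 mm reaching down to 132 mm height. It is open to +x between tip (132 mm) and cup rim (60 mm): the bar enters there, then goes up into the peak.
- chile_shaker: amber glass chile shaker with steel top, 48 mm across, 84 mm high, standing on the counter among the dippers; origin centre of its underside. Leave alone.
- molcajete: grey stone mortar bowl on three feet, 100 mm across, 56 mm high, standing on the counter among the dippers; origin centre of its underside. Leave alone.
- saucer: small white saucer, 72 mm across, 12 mm high, lying on the stand's tray under the free inner place; origin centre of its underside. Leave alone.
Mind the look-alikes: they are no part of the job. What is shaped like the dipper_yellow but purple is not meant.

How it is judged:
By the outcome, as a careful person would: the job done as asked, in the order asked, and still so for the second after the job is handed in, with the robot touching nothing.
It also fails if it takes over 72 s, if anything falls off the work surface, if the arm or the gripper's body presses on something with over 40 N, if the wrist force passes 120 N, or if a joint passes its speed limit or range.

## Working session

There is one attempt and no reset: what is moved stays moved. The work goes in short steps, Python scripts to look and compute and a tool call to move; the robot and the scene stay as the last step left them, time stands still between calls to the robot, and variables do not carry over. Pictures are saved under pics/ and viewed, on a budget of 10 in all, crops included, one or two more only if the job needs it, and the job is handed in when it is done.

Besides the shell and the picture viewer there is one more tool, called after "Call:" as name(argument=value, ...), one argument or row to a line, values as JSON. apply_moves: Moves the arm, as the interface text tells. Shifts and turns lie within -1 to 1; 1 stands for 100 mm of shift or 360 degrees of turn. Its arguments: {"type":"object","properties":{"deltas":{"type":"array"}},"required":["deltas"]}

```bash
ls; mkdir -p pics
cat > h.py <<'E'
import numpy as np, cv2, json
from plant import manip, vision
def cap(n,f):
    o=manip.observe(); c=vision.capture(n); cv2.imwrite(f'pics/{f}.png',c['image'][:,:,::-1])
    T=np.eye(4)
    if n=='wrist':
        T[:3,:3]=np.array(o['tcp_rot']); T[:3,3]=o['eef_pos']; T=T@np.array(c['tool_from_camera'])
    else: T=np.array(c['cam_to_world'])
    np.savez(f'pics/{f}.npz',K=c['camera_matrix'],T=T); return c
def ray(f,u,v):
    d=np.load(f'pics/{f}.npz'); r=d['T'][:3,:3]@np.linalg.inv(d['K'])@[u,v,1]; return d['T'][:3,3],r
def onz(f,u,v,z):
    o,r=ray(f,u,v); return o+r*(z-o[2])/r[2]
def onx(f,u,v,x):
    o,r=ray(f,u,v); return o+r*(x-o[0])/r[0]
def proj(f,p):
    d=np.load(f'pics/{f}.npz'); T=np.linalg.inv(d['T']); q=d['K']@(T[:3,:3]@np.array(p)+T[:3,3]); return q[:2]/q[2]
E
python3 - <<'E'
from h import *
for n in('top','side','wrist'): cap(n,n+'0')
for n in('top','side','wrist'): 
  d=np.load(f'pics/{n}0.npz'); print(n,d['T'].round(3).tolist(),d['K'][0,0])
print(manip.observe())
a=[cv2.imread(f'pics/{n}0.png') for n in('top','side')]
E
```

```text
pics
top [[-0.02, -0.988, 0.155, 0.338], [-1.0, 0.018, -0.017, 0.0], [0.014, -0.155, -0.988, 1.267], [0.0, 0.0, 0.0, 1.0]] 408.9925717545889
side [[-0.999, -0.02, 0.029, 0.465], [-0.035, 0.623, -0.781, 0.8], [-0.002, -0.782, -0.624, 0.782], [0.0, 0.0, 0.0, 1.0]] 411.60847034745086
wrist [[0.262, 0.915, 0.307, 0.073], [0.965, -0.247, -0.085, 0.577], [-0.002, 0.318, -0.948, 0.374], [0.0, 0.0, 0.0, 1.0]] 353.9261083046276
{'t': 0.15, 'q': array([ 1.18596646e+00,  2.76428043e-01,  1.50582982e+00,  1.26281070e-05,
        1.36068789e+00, -1.21014714e-01]), 'qvel': array([ 6.02269536e-05, -3.59322183e-03, -6.07262857e-03, -1.95668446e-03,
        1.68996168e-03, -1.76646854e-04]), 'joint_torque': array([ 2.13112355e-03, -4.17145550e+01, -2.46031469e+01,  3.47793184e-05,
        7.58227659e-03, -1.76768765e-05]), 'eef_pos': array([0.14980771, 0.55475419, 0.23865577]), 'tcp_rot': array([[-9.65401412e-01,  2.60767796e-01, -5.19400711e-04],
       [ 2.60768254e-01,  9.65400620e-01, -1.24949585e-03],
       [ 1.75601489e-04, -1.34170827e-03, -9.99999084e-01]]), 'ft_force': array([-0.39614588,  0.18753072, -0.25902012]), 'torque': array([-0.03191796,  0.01908229,  0.00463131]), 'gripper_width': 0.08526050407537923}
```

View pics/top0.png

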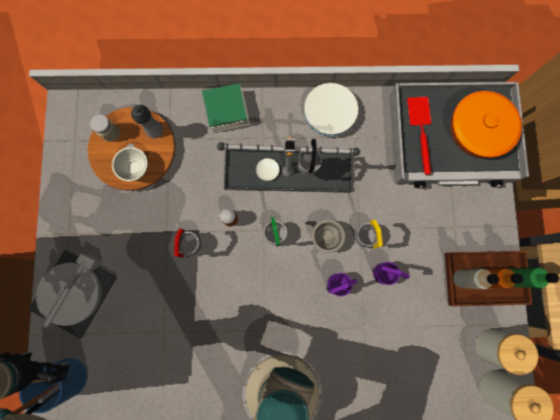

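View pics/side0.png

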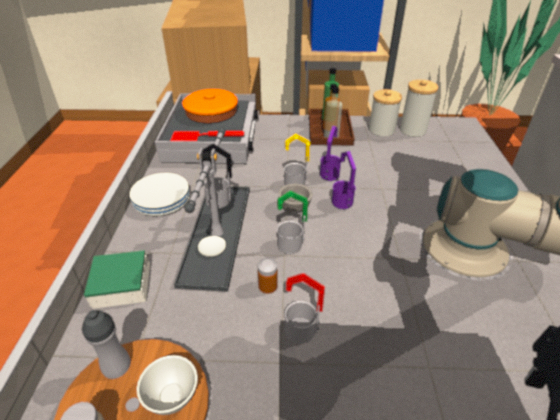

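```bash
cat > fit.py <<'E'
from h import *
from scipy.optimize import minimize
from scipy.spatial import cKDTree
hsv={n:cv2.cvtColor(cv2.imread(f'pics/{n}0.png'),cv2.COLOR_BGR2HSV) for n in('top','side')}
R={'red':[(0,150,90),(6,255,255)],'green':[(50,150,60),(75,255,255)],'yellow':[(22,150,100),(34,255,255)]}
box={'red':[(160,215,225,265),(280,265,335,325)],'green':[(255,205,300,255),(265,180,320,245)],'yellow':[(350,210,400,260),(275,125,320,175)]}
pl=np.array([(-38,85),(-38,150),(-25,174),(0,177),(20,170),(26,150),(26,132)])/1e3
P=[]
for a,b in zip(pl,pl[1:]):
    t=np.array([-b[1]+a[1],b[0]-a[0]])/np.linalg.norm(b-a)
    for s in np.linspace(0,1,12):
        for w in(-.006,0,.006):
            for y in(-.005,0,.005):
                q=a+s*(b-a)+t*w; P.append((q[0],y,q[1]))
P=np.array(P)
def pj(n,X):
    d=np.load(f'pics/{n}0.npz'); T=np.linalg.inv(d['T']); q=(X@T[:3,:3].T+T[:3,3])@d['K'].T; return q[:,:2]/q[:,2:]
for c in R:
    M={}
    for n,b in zip(('top','side'),box[c]):
        m=cv2.inRange(hsv[n],*map(np.array,R[c])); z=np.zeros_like(m); z[b[1]:b[3],b[0]:b[2]]=m[b[1]:b[3],b[0]:b[2]]
        M[n]=np.argwhere(z)[:,::-1].astype(float)
    o=onz('top0',*M['top'].mean(0),.15)
    def cost(p):
        x,y,a=p; C,S=np.cos(a),np.sin(a); X=P@np.array([[C,S,0],[-S,C,0],[0,0,1]])+[x,y,0]; e=0
        for n in M:
            q=pj(n,X); e+=(cKDTree(q).query(M[n])[0]**2).mean()+(cKDTree(M[n]).query(q)[0]**2).mean()
        return e
    r=min((minimize(cost,[o[0],o[1],a],method='Nelder-Mead',options=dict(xatol=1e-4,fatol=1e-4)) for a in np.arange(8)*np.pi/4),key=lambda r:r.fun)
    print(c,{n:len(M[n]) for n in M},r.x[:2].round(4),np.degrees(r.x[2]).round(1),round(r.fun,2),'handle',(r.x[:2]-.038*np.array([np.cos(r.x[2]),np.sin(r.x[2])])).round(4))
E
python3 fit.py
python3 - <<'E'
import cv2,numpy as np
a=cv2.imread('pics/top0.png')[130:260,160:420]; b=cv2.imread('pics/side0.png')[120:330,160:345]
a=cv2.resize(a,None,fx=3,fy=3,interpolation=2)[:, :780]
cv2.imwrite('pics/c1.png',a)
cv2.imwrite('pics/c2.png',cv2.resize(b,None,fx=2.8,fy=2.8,interpolation=2))
E
```

```text
red {'top': 133, 'side': 410} [0.4403 0.2776] 348.7 2.79 handle [0.403 0.285]
green {'top': 82, 'side': 213} [0.4673 0.0156] 371.8 4.27 handle [0.4301 0.0079]
yellow {'top': 176, 'side': 207} [ 0.4552 -0.261 ] 372.3 1.66 handle [ 0.418  -0.2691]
```

View pics/c1.png

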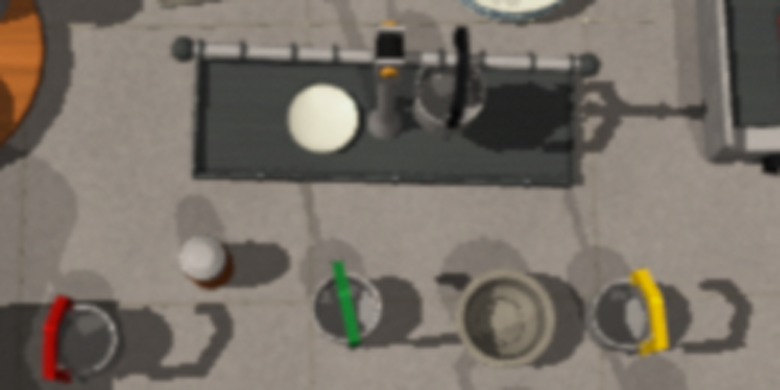

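View pics/c2.png

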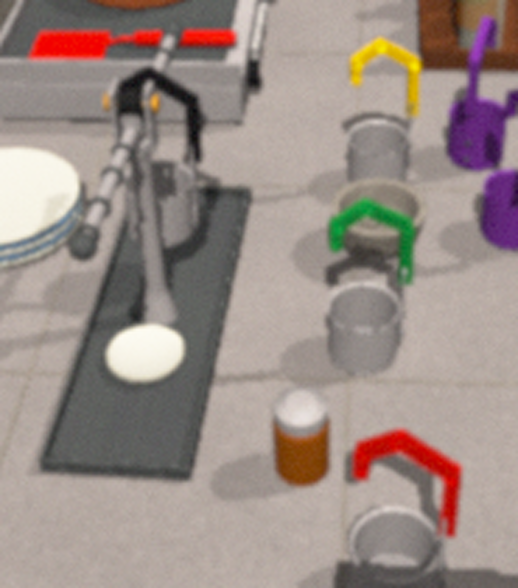

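```bash
sed -i 's/^pl=.*/pl=np.array([(-38,85),(-38,150),(0,177),(26,155),(26,132)])\/1e3/' fit.py; python3 fit.py
python3 - <<'E'
from h import *
c=lambda u,v:(160+u/3,130+v/3)
s=lambda u,v:(160+u/2.8,120+v/2.8)
print('balls',onz('top0',*c(182,48),.24),onz('top0',*c(588,65),.218))
L=onz('top0',*c(182,48),.24); print('sideproj ballL',(proj('side0',L)-[160,120])*2.8,'seen 84,243')
for p in [(200,178),(575,184),(575,70),(203,62)]: print('tray',onz('top0',*c(*p),.016))
for p in [(45,468),(190,478),(250,190)]: print('tray side',onz('side0',*s(*p),.016))
print('base',onz('top0',*c(385,128),.0),'saucer',onz('top0',*c(323,118),.016),'forktop',onz('top0',*c(390,47),.266))
print('black top',onz('top0',*c(461,30),.245),onz('top0',*c(455,122),.2),'shaker',onz('top0',*c(203,257),.084),'mort',onz('top0',*c(506,315),.056))
E
```

```text
red {'top': 133, 'side': 410} [0.4399 0.278 ] 348.1 2.74 handle [0.4027 0.2858]
green {'top': 82, 'side': 213} [0.4665 0.014 ] 13.4 3.17 handle [0.4296 0.0052]
yellow {'top': 176, 'side': 207} [ 0.4548 -0.2642] 373.1 1.0 handle [ 0.4178 -0.2728]
balls [0.67458888 0.14988552 0.24      ] [ 0.66050333 -0.20653678  0.218     ]
sideproj ballL [ 81.49253192 242.33616729] seen 84,243
tray [0.60750247 0.16323534 0.016     ]
tray [ 0.59440918 -0.22678527  0.016     ]
tray [ 0.71735736 -0.23232681  0.016     ]
tray [0.73233943 0.16038467 0.016     ]
tray side [0.73058521 0.17891377 0.016     ]
tray side [0.60710481 0.18536839 0.016     ]
tray side [ 0.59325658 -0.21505393  0.016     ]
base [ 0.66174909 -0.03040056  0.        ] saucer [0.66950785 0.03474611 0.016     ] forktop [ 0.66419646 -0.02968229  0.266     ]
black top [ 0.68539118 -0.0922402   0.245     ] [ 0.61511612 -0.08832011  0.2       ] shaker [0.51437592 0.15126818 0.084     ] mort [ 0.4550008  -0.14500788  0.056     ]
```

Call:
apply_moves(
  deltas=[
    [[-0.1,-0.06,0],[0,0,0],-1],
    [[-0.2,-0.12,0],[0,0,0],-1],
    [[-0.3,-0.18,0],[0,0,0],-1],
    [[-0.4,-0.24,0],[0,0,0],-1],
    [[-0.5,-0.3,0],[0,0,0],-1],
    [[-0.6,-0.36,0],[0,0,0],-1],
    [[-0.7,-0.42,0],[0,0,0],-1],
    [[-0.8,-0.48,0],[0,0,0],-1],
    [[-0.9,-0.54,0],[0,0,0],-1],
    [[-1,-0.6,0],[0,0,0],-1],
  ],
)

```text
t: 1.15
eef_pos: [0.2315, 0.4704, 0.2393]
tcp_rot: [[-0.965, 0.261, 0.0], [0.261, 0.965, 0.0], [-0.0, 0.0, -1.0]]
ft_force: [0.4, 0.8, -0.5]
gripper_width: 0.0855
```

Call:
apply_moves(
  deltas=[
    [[-0.1,-0.06,0],[0,0,0],-1],
    [[-0.2,-0.12,0],[0,0,0],-1],
    [[-0.3,-0.18,0],[0,0,0],-1],
    [[-0.4,-0.24,0],[0,0,0],-1],
    [[-0.5,-0.3,0],[0,0,0],-1],
    [[-0.6,-0.36,0],[0,0,0],-1],
    [[-0.7,-0.42,0],[0,0,0],-1],
    [[-0.8,-0.48,0],[0,0,0],-1],
    [[-0.9,-0.54,0],[0,0,0],-1],
    [[-1,-0.6,0],[0,0,0],-1],
  ],
)

```text
t: 2.15
eef_pos: [0.3124, 0.3864, 0.2393]
tcp_rot: [[-0.965, 0.261, 0.0], [0.261, 0.965, 0.0], [-0.0, 0.0, -1.0]]
ft_force: [0.8, 1.5, 0.5]
gripper_width: 0.0854
```

Call:
apply_moves(
  deltas=[
    [[-0.1,-0.06,0],[0,0,0],-1],
    [[-0.2,-0.12,0],[0,0,0],-1],
    [[-0.3,-0.18,0],[0,0,0],-1],
    [[-0.4,-0.24,0],[0,0,0],-1],
    [[-0.5,-0.3,0],[0,0,0],-1],
    [[-0.6,-0.36,0],[0,0,0],-1],
    [[-0.7,-0.42,0],[0,0,0],-1],
    [[-0.8,-0.48,0],[0,0,0],-1],
    [[-0.9,-0.54,0],[0,0,0],-1],
    [[-0.95,-0.6,0],[0,0,-0.009],-1],
  ],
)

```text
t: 3.15
eef_pos: [0.3889, 0.3037, 0.2393]
tcp_rot: [[-0.979, 0.205, 0.0], [0.205, 0.979, 0.0], [-0.0, 0.0, -1.0]]
ft_force: [-0.1, -0.1, -0.5]
gripper_width: 0.0855
```

```bash
cat >> h.py <<'E'
def to(p,ang):
    """tool-axis shift (units of 100 mm) and wz turn to put TCP at p with tool y at angle ang (deg), z down"""
    o=manip.observe(); R=np.array(o['tcp_rot']); d=R.T@(np.array(p)-o['eef_pos'])*10
    a=np.degrees(np.arctan2(R[1,1],R[0,1])); print('t',round(o['t'],2),'pos',o['eef_pos'].round(4),'yang',a.round(1),'F',o['ft_force'].round(1),'w',round(o['gripper_width'],3),'shift',d.round(3),'wz',round((a-ang)/360,4))
E
python3 - <<'E'
from h import *
cap('wrist','w1'); to([.403,.286,.129],78.1)
print(proj('w1',[.403,.286,.15]),proj('w1',[.44,.278,.06]))
E
```

```text
t 3.2 pos [0.389  0.3027 0.2393] yang 78.3 F [-0.4  0.1  0.4] w 0.086 shift [-0.17  -0.134  1.103] wz 0.0005
[260.54041928 242.69556422] [266.68212003 241.48066742]
```

View pics/w1.png

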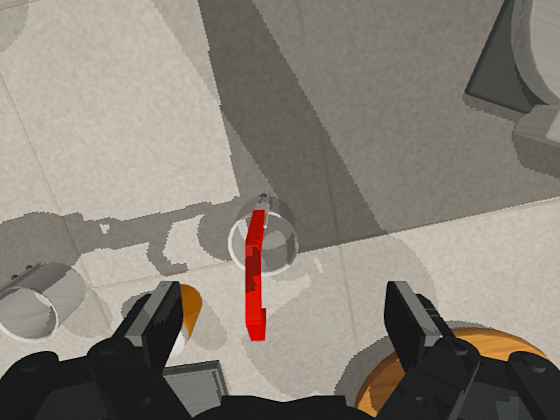

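```bash
cat > wf.py <<'E'
import sys,builtins
from h import *
from scipy.optimize import minimize
from scipy.spatial import cKDTree
src=open('fit.py').read().split('for c in R')[0]; exec(src)
def wfit(f,c,x0):
    m=cv2.inRange(cv2.cvtColor(cv2.imread(f'pics/{f}.png'),cv2.COLOR_BGR2HSV),*map(np.array,R[c]))
    n,l,s,_=cv2.connectedComponentsWithStats(m); m=np.argwhere(l==1+s[1:,4].argmax())[::3,::-1].astype(float)
    d=np.load(f'pics/{f}.npz'); T=np.linalg.inv(d['T'])
    def cost(p):
        x,y,a=p; C,S=np.cos(a),np.sin(a); X=P@np.array([[C,S,0],[-S,C,0],[0,0,1]])+[x,y,0]
        q=(X@T[:3,:3].T+T[:3,3])@d['K'].T; q=q[:,:2]/q[:,2:]
        return (cKDTree(q).query(m)[0]**2).mean()+(cKDTree(m).query(q)[0]**2).mean()
    r=minimize(cost,x0,method='Nelder-Mead',options=dict(xatol=1e-4,fatol=1e-3)); x=r.x
    print(c,len(m),x[:2].round(4),np.degrees(x[2]).round(1),round(r.fun,1),'handle',(x[:2]-.038*np.array([np.cos(x[2]),np.sin(x[2])])).round(4))
E
python3 -c "
from wf import *
wfit('w1','red',[.44,.278,-.2])"
```

```text
red 708 [0.4442 0.2732] -9.5 3.7 handle [0.4068 0.2795]
```

Call:
apply_moves(
  deltas=[
    [[-0.1,-0.09,0],[0,0,-0.005],-1],
    [[-0.22,-0.19,0],[0,0,-0.005],-1],
    [[-0.22,-0.19,0.12],[0,0,-0.005],-1],
    [[-0.22,-0.19,0.26],[0,0,-0.005],-1],
    [[-0.22,-0.19,0.4],[0,0,-0.005],-1],
    [[-0.22,-0.19,0.54],[0,0,-0.005],-1],
    [[-0.22,-0.19,0.68],[0,0,-0.005],-1],
    [[-0.22,-0.19,0.82],[0,0,-0.005],-1],
    [[-0.22,-0.19,0.95],[0,0,-0.005],-1],
    [[-0.22,-0.19,1.0],[0,0,-0.005],-1],
  ],
)

```text
t: 4.2
eef_pos: [0.4038, 0.2812, 0.1373]
tcp_rot: [[-0.985, 0.175, -0.004], [0.175, 0.985, -0.001], [0.003, -0.002, -1.0]]
ft_force: [0.2, -0.6, -0.4]
gripper_width: 0.0853
```

Call:
apply_moves(
  deltas=[
    [[0,0,0.1],[0,0,0],-1],
    [[0,0,0.1],[0,0,0],0],
    [[0,0,0.1],[0,0,0],0.4],
    [[0,0,0.1],[0,0,0],0.6],
    [[0,0,0.1],[0,0,0],0.7],
    [[0,0,0.1],[0,0,0],0.8],
    [[0,0,0.1],[0,0,0],1],
    [[0,0,0.1],[0,0,0],1],
    [[0,0,0.1],[0,0,0],1],
    [[0,0,0.1],[0,0,0],1],
  ],
)

```text
t: 5.2
eef_pos: [0.4054, 0.2814, 0.1295]
tcp_rot: [[-0.985, 0.175, 0.0], [0.175, 0.985, 0.0], [-0.0, 0.0, -1.0]]
ft_force: [-1.2, 0.6, 3.1]
gripper_width: 0.0091
```

```bash
python3 -c "
from h import *
to([.6335,.118,.267],87.8)"
```

```text
t 5.2 pos [0.4054 0.2814 0.1295] yang 79.9 F [-1.2  0.6  3.1] w 0.009 shift [-2.532 -1.209 -1.375] wz -0.0219
```

Call:
apply_moves(
  deltas=[
    [[0,0,-0.05],[0,0,0],1],
    [[0,0,-0.15],[0,0,0],1],
    [[0,0,-0.25],[0,0,-0.003],1],
    [[0,0,-0.36],[0,0,-0.006],1],
    [[0,0,-0.47],[0,0,-0.009],1],
    [[0,0,-0.58],[0,0,-0.012],1],
    [[0,0,-0.69],[0,0,-0.015],1],
    [[0,0,-0.8],[0,0,-0.018],1],
    [[0,0,-0.91],[0,0,-0.021],1],
    [[0,0,-1.0],[0,0,-0.022],1],
  ],
)

```text
t: 6.2
eef_pos: [0.4056, 0.2814, 0.2304]
tcp_rot: [[-0.999, 0.037, 0.001], [0.037, 0.999, 0.0], [-0.001, 0.0, -1.0]]
ft_force: [0.4, -0.3, -1.7]
gripper_width: 0.0092
```

Call:
apply_moves(
  deltas=[
    [[-0.05,-0.05,-0.08],[0,0,0],1],
    [[-0.13,-0.13,-0.16],[0,0,0],1],
    [[-0.22,-0.22,-0.24],[0,0,0],1],
    [[-0.32,-0.32,-0.32],[0,0,0],1],
    [[-0.43,-0.43,-0.38],[0,0,0],1],
    [[-0.54,-0.54,-0.38],[0,0,0],1],
    [[-0.65,-0.65,-0.38],[0,0,0],1],
    [[-0.76,-0.76,-0.38],[0,0,0],1],
    [[-0.86,-0.86,-0.38],[0,0,0],1],
    [[-0.95,-0.95,-0.38],[0,0,0],1],
  ],
)

```text
t: 7.2
eef_pos: [0.4975, 0.1817, 0.2669]
tcp_rot: [[-0.999, 0.038, -0.001], [0.038, 0.999, -0.0], [0.001, -0.0, -1.0]]
ft_force: [-0.1, -0.9, -1.4]
gripper_width: 0.0093
```

Call:
apply_moves(
  deltas=[
    [[-0.09,-0.08,0],[0,0,0],1],
    [[-0.18,-0.16,0],[0,0,0],1],
    [[-0.27,-0.24,0],[0,0,0],1],
    [[-0.36,-0.32,0],[0,0,0],1],
    [[-0.45,-0.4,0],[0,0,0],1],
    [[-0.54,-0.48,0],[0,0,0],1],
    [[-0.62,-0.55,0],[0,0,0],1],
    [[-0.68,-0.61,0],[0,0,0],1],
    [[-0.7,-0.63,0],[0,0,0],1],
    [[-0.7,-0.63,0],[0,0,0],1],
  ],
)

```text
t: 8.2
eef_pos: [0.5645, 0.117, 0.2672]
tcp_rot: [[-0.999, 0.038, -0.0], [0.038, 0.999, 0.0], [0.0, 0.0, -1.0]]
ft_force: [-0.5, -0.2, -1.5]
gripper_width: 0.0089
```

Run:
```python
from h import *
to([.6335,.118,.267],87.8)
cap('wrist','w2');cap('side','s2');cap('top','t2')
a=cv2.imread('pics/w2.png');b=cv2.imread('pics/s2.png')[140:300,150:330];t=cv2.imread('pics/t2.png')[130:210,200:380]
b=cv2.resize(b,(270,240));t=cv2.resize(t,(530,240));
im=np.hstack([b,t]);im=np.vstack([im,cv2.copyMakeBorder(cv2.resize(a,(480,360)),0,0,0,320,0)])
cv2.imwrite('pics/m2.png',im)
for n in('w2','t2','s2'):
  print(n,*[proj(n,p).round(0) for p in([.6715,.116,.238],[.6685,.036,.233],[.6605,-.174,.219])])
```

```text
t 8.2 pos [0.5645 0.117  0.2672] yang 87.8 F [-0.5 -0.2 -1.5] w 0.009 shift [-0.689  0.037  0.001] wz 0.0
w2 [287. 417.] [158. 410.] [-153.  393.]
t2 [234. 147.] [265. 148.] [344. 152.]
s2 [194. 197.] [202. 177.] [220. 137.]
```

View pics/m2.png

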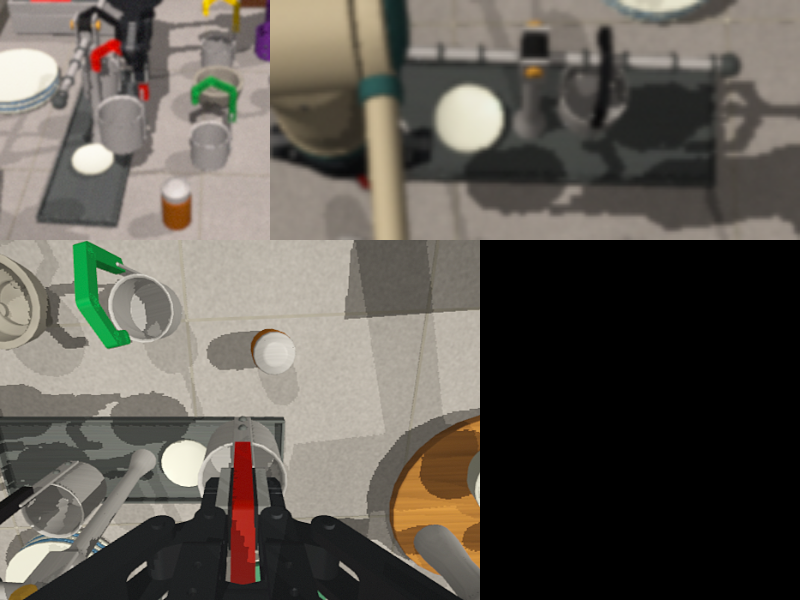

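Call:
apply_moves(
  deltas=[
    [[-0.06,0.03,0],[0,0,0],1],
    [[-0.14,0.03,0],[0,0,0],1],
    [[-0.22,0.03,0],[0,0,0],1],
    [[-0.3,0.03,0],[0,0,0],1],
    [[-0.38,0.03,0],[0,0,0],1],
    [[-0.46,0.03,0],[0,0,0],1],
    [[-0.54,0.03,0],[0,0,0],1],
    [[-0.61,0.03,0],[0,0,0],1],
    [[-0.67,0.03,0],[0,0,0],1],
    [[-0.69,0.03,0],[0,0,0],1],
  ],
)

```text
t: 9.35
eef_pos: [0.6342, 0.1175, 0.2671]
tcp_rot: [[-0.999, 0.038, 0.0], [0.038, 0.999, 0.0], [-0.0, 0.0, -1.0]]
ft_force: [0.4, -0.1, -1.6]
gripper_width: 0.0093
```

Call:
apply_moves(
  deltas=[
    [[0,0,0.06],[0,0,0],1],
    [[0,0,0.14],[0,0,0],1],
    [[0,0,0.23],[0,0,0],1],
    [[0,0,0.32],[0,0,0],1],
    [[0,0,0.41],[0,0,0],1],
    [[0,0,0.5],[0,0,0],1],
    [[0,0,0.57],[0,0,0],1],
    [[0,0,0.64],[0,0,0],1],
    [[0,0,0.7],[0,0,0],1],
    [[0,0,0.74],[0,0,0],1],
  ],
)

```text
t: 10.35
eef_pos: [0.634, 0.1173, 0.1932]
tcp_rot: [[-0.999, 0.038, 0.001], [0.038, 0.999, -0.0], [-0.001, -0.0, -1.0]]
ft_force: [0.8, -2.0, 2.0]
gripper_width: 0.0095
```

Run:
```python
from h import *
to([.6335,.1175,.186],87.8)
cap('side','s3')
b=cv2.imread('pics/s3.png')[120:280,150:310]
cv2.imwrite('pics/m3.png',cv2.resize(b,None,fx=3.5,fy=3.5,interpolation=2))
```

```text
t 10.35 pos [0.634  0.1173 0.1932] yang 87.8 F [ 0.8 -2.   2. ] w 0.009 shift [0.005 0.002 0.072] wz 0.0001
```

View pics/m3.png

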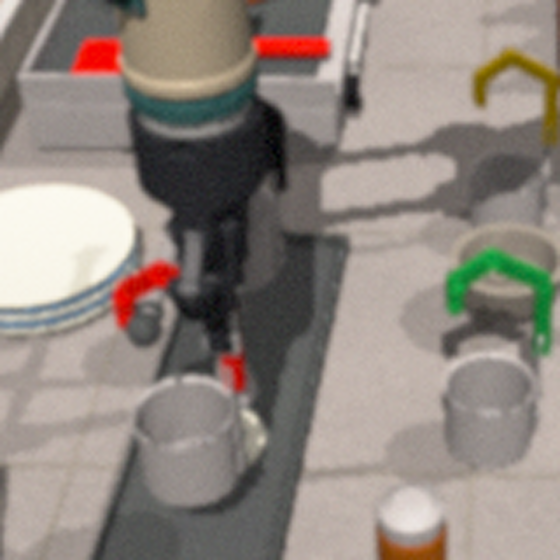

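Call:
apply_moves(
  deltas=[
    [[0,0,0.03],[0,0,0],1],
    [[0,0,0.06],[0,0,0],1],
    [[0,0,0.06],[0,0,0],1],
    [[0,0,0.06],[0,0,0],1],
    [[0,0,0.06],[0,0,0],0.8],
    [[0,0,0.06],[0,0,0],0.6],
    [[0,0,0.06],[0,0,0],0.4],
    [[0,0,0.06],[0,0,0],0.2],
    [[0,0,0.06],[0,0,0],0],
    [[0,0,0.06],[0,0,0],0],
  ],
)

```text
t: 11.4
eef_pos: [0.6332, 0.1178, 0.1872]
tcp_rot: [[-0.999, 0.037, -0.0], [0.037, 0.999, 0.0], [0.0, 0.0, -1.0]]
ft_force: [-0.7, -0.4, -0.5]
gripper_width: 0.0429
```

Call:
apply_moves(
  deltas=[
    [[0,0,0],[0,0,0],0],
    [[0,0,-0.08],[0,0,0],0],
    [[0,0,-0.18],[0,0,0],0],
    [[0,0,-0.29],[0,0,0],0],
    [[0,0,-0.4],[0,0,0],0],
    [[0,0,-0.52],[0,0,0],0],
    [[0,0,-0.64],[0,0,0],0],
    [[0,0,-0.76],[0,0,0],0],
    [[0.1,0,-0.88],[0,0,0],0],
    [[0.3,0,-1.0],[0,0,0],0],
  ],
)

```text
t: 12.4
eef_pos: [0.6036, 0.1186, 0.2878]
tcp_rot: [[-0.999, 0.038, -0.0], [0.038, 0.999, 0.0], [0.0, 0.0, -1.0]]
ft_force: [0.4, 0.2, 1.0]
gripper_width: 0.0424
```

Call:
apply_moves(
  deltas=[
    [[0.1,-0.1,0],[0,0,0],0],
    [[0.2,-0.2,0],[0,0,0],-0.5],
    [[0.3,-0.3,0],[0,0,0],-1],
    [[0.4,-0.4,0],[0,0,0],-1],
    [[0.5,-0.5,0],[0,0,0],-1],
    [[0.6,-0.6,0],[0,0,0],-1],
    [[0.7,-0.7,0],[0,0,0],-1],
    [[0.8,-0.8,0],[0,0,0],-1],
    [[0.9,-0.9,0],[0,0,0],-1],
    [[1,-1,0],[0,0,0],-1],
  ],
)

```text
t: 13.4
eef_pos: [0.4989, 0.0218, 0.2873]
tcp_rot: [[-0.999, 0.038, 0.0], [0.038, 0.999, 0.0], [-0.0, 0.0, -1.0]]
ft_force: [-0.2, -0.1, 0.1]
gripper_width: 0.0857
```

Run:
```python
from h import *
to([.418,-.270,.24],103)
cap('side','s4');cap('top','t4')
b=cv2.imread('pics/s4.png')[120:280,150:310];t=cv2.imread('pics/t4.png')[120:210,200:380]
b=cv2.resize(b,None,fx=3.5,fy=3.5,interpolation=2)[:,:340];t=cv2.resize(t,(450,225))
cv2.imwrite('pics/m4.png',np.hstack([b[:560],cv2.copyMakeBorder(t,0,335,0,0,0)]))
```

```text
t 13.4 pos [0.4989 0.0218 0.2873] yang 87.8 F [-0.2 -0.1  0.1] w 0.086 shift [ 0.699 -2.946  0.473] wz -0.0421
```

View pics/m4.png

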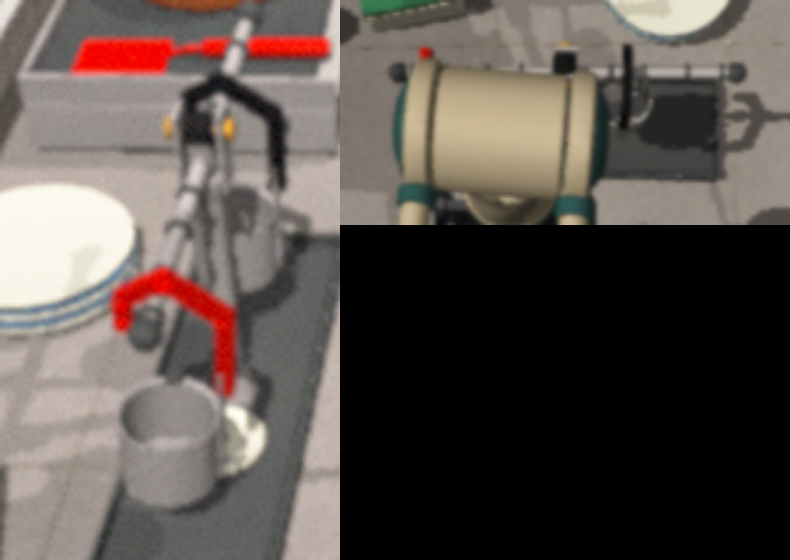

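Call:
apply_moves(
  deltas=[
    [[0.03,-0.1,0],[0,0,0],-1],
    [[0.05,-0.2,0],[0,0,0],-1],
    [[0.08,-0.3,0],[0,0,0],-1],
    [[0.1,-0.4,0],[0,0,0],-1],
    [[0.13,-0.5,0],[0,0,0],-1],
    [[0.15,-0.6,0],[0,0,0],-1],
    [[0.18,-0.7,0],[0,0,0],-1],
    [[0.2,-0.8,0],[0,0,0],-1],
    [[0.23,-0.9,0],[0,0,0],-1],
    [[0.25,-1,0],[0,0,0],-1],
  ],
)

```text
t: 14.5
eef_pos: [0.4707, -0.0772, 0.2873]
tcp_rot: [[-0.999, 0.038, -0.0], [0.038, 0.999, 0.0], [0.0, 0.0, -1.0]]
ft_force: [1.1, 0.2, -0.4]
gripper_width: 0.0851
```

Call:
apply_moves(
  deltas=[
    [[0.03,-0.1,0],[0,0,0],-1],
    [[0.05,-0.2,0],[0,0,0],-1],
    [[0.08,-0.3,0],[0,0,0],-1],
    [[0.1,-0.4,0],[0,0,0],-1],
    [[0.13,-0.5,0],[0,0,0],-1],
    [[0.15,-0.6,0],[0,0,0],-1],
    [[0.18,-0.7,0],[0,0,0],-1],
    [[0.2,-0.8,0],[0,0,0],-1],
    [[0.23,-0.9,0],[0,0,0],-1],
    [[0.25,-1,0],[0,0,0],-1],
  ],
)

```text
t: 15.5
eef_pos: [0.442, -0.1762, 0.2873]
tcp_rot: [[-0.999, 0.038, -0.0], [0.038, 0.999, 0.0], [0.0, 0.0, -1.0]]
ft_force: [0.3, -0.6, -0.6]
gripper_width: 0.0851
```

Call:
apply_moves(
  deltas=[
    [[0.03,-0.1,0.05],[0,0,-0.005],-1],
    [[0.05,-0.2,0.1],[0,0,-0.01],-1],
    [[0.08,-0.3,0.15],[0,0,-0.015],-1],
    [[0.1,-0.4,0.2],[0,0,-0.02],-1],
    [[0.13,-0.5,0.25],[0,0,-0.025],-1],
    [[0.15,-0.6,0.3],[0,0,-0.03],-1],
    [[0.18,-0.7,0.35],[0,0,-0.035],-1],
    [[0.2,-0.8,0.4],[0,0,-0.04],-1],
    [[0.2,-0.93,0.44],[0,0,-0.042],-1],
    [[0.2,-0.95,0.47],[0,0,-0.042],-1],
  ],
)

```text
t: 16.5
eef_pos: [0.4186, -0.2711, 0.2399]
tcp_rot: [[-0.975, -0.223, -0.0], [-0.223, 0.975, -0.0], [0.0, -0.0, -1.0]]
ft_force: [0.3, -0.4, 0.3]
gripper_width: 0.0853
```

Run:
```python
from wf import *
cap('wrist','w5'); to([.4178,-.2728,.129],103)
wfit('w5','yellow',[.4548,-.2642,.22])
```

```text
t 16.55 pos [ 0.4184 -0.2704  0.2395] yang 102.9 F [-0.2  0.6 -0.1] w 0.086 shift [ 0.01  -0.023  1.105] wz -0.0003
yellow 662 [ 0.4592 -0.2649] 13.4 4.8 handle [ 0.4222 -0.2737]
```

Call:
apply_moves(
  deltas=[
    [[-0.03,-0.04,0.08],[0,0,0],-1],
    [[-0.03,-0.04,0.19],[0,0,0],-1],
    [[-0.03,-0.04,0.3],[0,0,0],-1],
    [[-0.03,-0.04,0.41],[0,0,0],-1],
    [[-0.03,-0.04,0.52],[0,0,0],-1],
    [[-0.03,-0.04,0.63],[0,0,0],-1],
    [[-0.03,-0.04,0.74],[0,0,0],-1],
    [[-0.03,-0.04,0.85],[0,0,0],-1],
    [[-0.03,-0.04,0.95],[0,0,0],-1],
    [[-0.03,-0.04,1.0],[0,0,0],-1],
  ],
)

```text
t: 17.55
eef_pos: [0.4221, -0.2724, 0.139]
tcp_rot: [[-0.975, -0.224, -0.001], [-0.224, 0.975, 0.001], [0.001, 0.001, -1.0]]
ft_force: [-0.8, -0.1, 0.1]
gripper_width: 0.085
```

Call:
apply_moves(
  deltas=[
    [[0,0,0.1],[0,0,0],-1],
    [[0,0,0.1],[0,0,0],0],
    [[0,0,0.1],[0,0,0],0.4],
    [[0,0,0.1],[0,0,0],0.6],
    [[0,0,0.1],[0,0,0],0.7],
    [[0,0,0.1],[0,0,0],0.8],
    [[0,0,0.1],[0,0,0],1],
    [[0,0,0.1],[0,0,0],1],
    [[0,0,0.1],[0,0,0],1],
    [[0,0,0.1],[0,0,0],1],
  ],
)

```text
t: 18.55
eef_pos: [0.4227, -0.273, 0.1306]
tcp_rot: [[-0.975, -0.224, 0.001], [-0.224, 0.975, -0.0], [-0.0, -0.001, -1.0]]
ft_force: [-0.8, 0.4, 3.5]
gripper_width: 0.0093
```

Call:
apply_moves(
  deltas=[
    [[0,0,-0.05],[0,0,0],1],
    [[0,0,-0.15],[0,0,0],1],
    [[0,0,-0.25],[0,0,0.005],1],
    [[0,0,-0.36],[0,0,0.01],1],
    [[0,0,-0.47],[0,0,0.016],1],
    [[0,0,-0.58],[0,0,0.022],1],
    [[0,0,-0.69],[0,0,0.028],1],
    [[0,0,-0.8],[0,0,0.034],1],
    [[0,0,-0.91],[0,0,0.039],1],
    [[0,0,-1.0],[0,0,0.042],1],
  ],
)

```text
t: 19.55
eef_pos: [0.4226, -0.2727, 0.2312]
tcp_rot: [[-0.999, 0.038, 0.0], [0.038, 0.999, -0.0], [-0.0, -0.0, -1.0]]
ft_force: [0.8, -0.3, -2.5]
gripper_width: 0.0091
```

Run:
```python
from h import *
to([.6225,-.1725,.272],87.8)
```

```text
t 19.55 pos [ 0.4226 -0.2727  0.2312] yang 87.8 F [ 0.8 -0.3 -2.5] w 0.009 shift [-1.96   1.078 -0.407] wz -0.0
```

Call:
apply_moves(
  deltas=[
    [[-0.03,0.05,-0.08],[0,0,0],1],
    [[-0.08,0.13,-0.16],[0,0,0],1],
    [[-0.14,0.22,-0.24],[0,0,0],1],
    [[-0.2,0.32,-0.32],[0,0,0],1],
    [[-0.27,0.43,-0.38],[0,0,0],1],
    [[-0.34,0.54,-0.39],[0,0,0],1],
    [[-0.41,0.65,-0.39],[0,0,0],1],
    [[-0.48,0.76,-0.39],[0,0,0],1],
    [[-0.54,0.86,-0.39],[0,0,0],1],
    [[-0.6,0.95,-0.39],[0,0,0],1],
  ],
)

```text
t: 20.55
eef_pos: [0.4865, -0.179, 0.2689]
tcp_rot: [[-0.999, 0.037, -0.001], [0.037, 0.999, 0.001], [0.001, 0.0, -1.0]]
ft_force: [-0.1, 0.5, -1.2]
gripper_width: 0.0093
```

Call:
apply_moves(
  deltas=[
    [[-0.08,0.05,0],[0,0,0],1],
    [[-0.16,0.08,0],[0,0,0],1],
    [[-0.24,0.11,0],[0,0,0],1],
    [[-0.32,0.13,0],[0,0,0],1],
    [[-0.4,0.13,0],[0,0,0],1],
    [[-0.48,0.13,0],[0,0,0],1],
    [[-0.55,0.13,0],[0,0,0],1],
    [[-0.61,0.13,0],[0,0,0],1],
    [[-0.65,0.13,0],[0,0,0],1],
    [[-0.66,0.13,0],[0,0,0],1],
  ],
)

```text
t: 21.55
eef_pos: [0.553, -0.1697, 0.2691]
tcp_rot: [[-0.999, 0.038, -0.0], [0.038, 0.999, 0.0], [0.0, 0.0, -1.0]]
ft_force: [-0.7, -0.2, -1.3]
gripper_width: 0.0093
```

Run:
```python
from h import *
to([.6225,-.1725,.269],87.8)
cap('side','s6');cap('top','t6')
b=cv2.imread('pics/s6.png')[100:240,150:310];t=cv2.imread('pics/t6.png')[120:210,200:380]
b=cv2.resize(b,None,fx=3.5,fy=3.5,interpolation=2)[:,:340];t=cv2.resize(t,(450,225))
cv2.imwrite('pics/m6.png',np.hstack([b,cv2.copyMakeBorder(t,0,b.shape[0]-225,0,0,0)]))
print([(proj('s6',p)-[150,100])*3.5 for p in([.6605,-.174,.239],[.659,-.205,.241])])
```

```text
t 21.55 pos [ 0.553  -0.1697  0.2691] yang 87.8 F [-0.7 -0.2 -1.3] w 0.009 shift [-0.696 -0.002  0.001] wz 0.0001
[array([241.74492148, 105.58585726]), array([249.27177394,  83.89159908])]
```

View pics/m6.png

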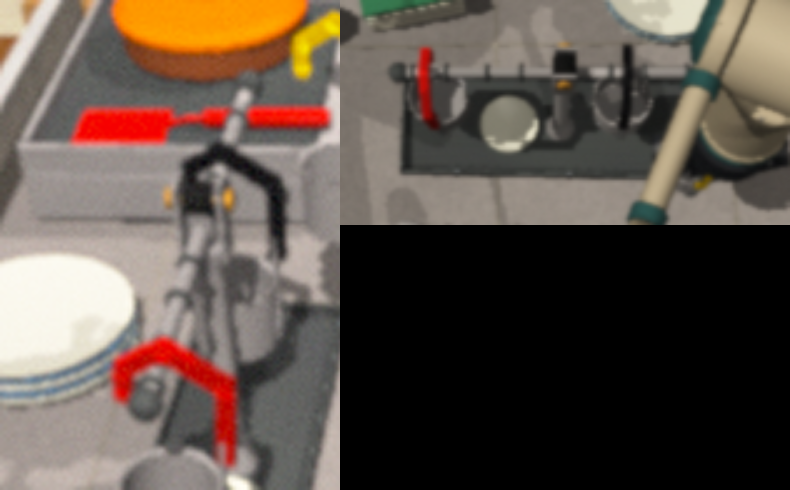

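Call:
apply_moves(
  deltas=[
    [[-0.06,0,0],[0,0,0],1],
    [[-0.14,0,0],[0,0,0],1],
    [[-0.22,0,0],[0,0,0],1],
    [[-0.3,0,0],[0,0,0],1],
    [[-0.38,0,0],[0,0,0],1],
    [[-0.46,0,0],[0,0,0],1],
    [[-0.54,0,0],[0,0,0],1],
    [[-0.61,0,0],[0,0,0],1],
    [[-0.67,0,0],[0,0,0],1],
    [[-0.7,0,0],[0,0,0],1],
  ],
)

```text
t: 22.65
eef_pos: [0.6231, -0.1723, 0.2691]
tcp_rot: [[-0.999, 0.037, 0.0], [0.037, 0.999, 0.0], [-0.0, 0.0, -1.0]]
ft_force: [-0.6, 0.4, -1.2]
gripper_width: 0.0091
```

Call:
apply_moves(
  deltas=[
    [[0,0,0.06],[0,0,0],1],
    [[0,0,0.14],[0,0,0],1],
    [[0,0,0.23],[0,0,0],1],
    [[0,0,0.32],[0,0,0],1],
    [[0,0,0.41],[0,0,0],1],
    [[0,0,0.5],[0,0,0],1],
    [[0,0,0.58],[0,0,0],1],
    [[0,0,0.65],[0,0,0],1],
    [[0,0,0.71],[0,0,0],1],
    [[0,0,0.76],[0,0,0],1],
  ],
)

```text
t: 23.65
eef_pos: [0.6231, -0.1719, 0.1933]
tcp_rot: [[-0.999, 0.037, 0.002], [0.037, 0.999, 0.0], [-0.002, 0.0, -1.0]]
ft_force: [1.9, 1.2, 1.5]
gripper_width: 0.0093
```

Run:
```python
from h import *
to([.6225,-.1725,.1885],87.8)
cap('side','s7')
m=np.argwhere(cv2.inRange(cv2.cvtColor(cv2.imread('pics/s7.png'),cv2.COLOR_BGR2HSV),np.array(R:=(22,140,80)),np.array((34,255,255)))[90:200,190:270])[:,::-1]+[190,90]
print(len(m),m.min(0),m.max(0))
o=np.array(manip.observe()['eef_pos'])
for d in([.064,0,.03],[.038,0,.05],[0,0,.02]): print(proj('s7',o+d))
```

```text
t 23.65 pos [ 0.6231 -0.1719  0.1933] yang 87.9 F [1.9 1.2 1.5] w 0.009 shift [ 0.006 -0.006  0.048] wz 0.0001
169 [209 128] [239 161]
[209.79476314 135.7995906 ]
[218.66393423 129.38833834]
[233.59773976 139.40154442]
```

Same pattern as the first: bar is taking the load. Release, rise and head for green.

Call:
apply_moves(
  deltas=[
    [[0,0,0.03],[0,0,0],1],
    [[0,0,0.05],[0,0,0],1],
    [[0,0,0.05],[0,0,0],1],
    [[0,0,0.05],[0,0,0],1],
    [[0,0,0.05],[0,0,0],0.8],
    [[0,0,0.05],[0,0,0],0.6],
    [[0,0,0.05],[0,0,0],0.4],
    [[0,0,0.05],[0,0,0],0.2],
    [[0,0,0.05],[0,0,0],0],
    [[0,0,0.05],[0,0,0],0],
  ],
)

```text
t: 24.7
eef_pos: [0.6222, -0.1724, 0.1882]
tcp_rot: [[-0.999, 0.038, -0.001], [0.038, 0.999, 0.0], [0.001, 0.0, -1.0]]
ft_force: [0.7, -1.3, 0.7]
gripper_width: 0.0427
```

Call:
apply_moves(
  deltas=[
    [[0,0,0],[0,0,0],0],
    [[0,0,-0.08],[0,0,0],0],
    [[0,0,-0.18],[0,0,0],0],
    [[0,0,-0.29],[0,0,0],0],
    [[0,0,-0.4],[0,0,0],0],
    [[0,0,-0.52],[0,0,0],0],
    [[0,0,-0.64],[0,0,0],0],
    [[0,0,-0.76],[0,0,0],0],
    [[0.1,0,-0.88],[0,0,0],0],
    [[0.3,0,-1.0],[0,0,0],0],
  ],
)

```text
t: 25.7
eef_pos: [0.5926, -0.1712, 0.2888]
tcp_rot: [[-0.999, 0.037, 0.0], [0.037, 0.999, 0.0], [-0.0, 0.0, -1.0]]
ft_force: [-0.6, -0.4, -0.5]
gripper_width: 0.0427
```

Call:
apply_moves(
  deltas=[
    [[0.1,0.1,0],[0,0,0],0],
    [[0.2,0.2,0],[0,0,0],-0.5],
    [[0.3,0.3,0],[0,0,0],-1],
    [[0.4,0.4,0],[0,0,0],-1],
    [[0.5,0.5,0],[0,0,0],-1],
    [[0.6,0.6,0],[0,0,0],-1],
    [[0.7,0.7,0],[0,0,0],-1],
    [[0.8,0.8,0],[0,0,0],-1],
    [[0.9,0.9,0],[0,0,0],-1],
    [[1,0.9,0],[0,0,0],-1],
  ],
)

```text
t: 26.7
eef_pos: [0.4951, -0.0761, 0.2884]
tcp_rot: [[-0.999, 0.036, 0.0], [0.036, 0.999, 0.001], [-0.0, 0.001, -1.0]]
ft_force: [0.7, -0.1, -0.1]
gripper_width: 0.0854
```

Run:
```python
from h import *
to([.4310,.005,.24],103)
cap('side','s8');cap('top','t8')
b=cv2.imread('pics/s8.png')[100:240,150:310];t=cv2.imread('pics/t8.png')[120:210,200:380]
b=cv2.resize(b,None,fx=3.5,fy=3.5,interpolation=2)[:,:340];t=cv2.resize(t,(450,225))
cv2.imwrite('pics/m8.png',np.hstack([b,cv2.copyMakeBorder(t,0,b.shape[0]-225,0,0,0)]))
```

```text
t 26.7 pos [ 0.4951 -0.0761  0.2884] yang 87.9 F [ 0.7 -0.1 -0.1] w 0.085 shift [0.67  0.787 0.484] wz -0.0419
```

View pics/m8.png

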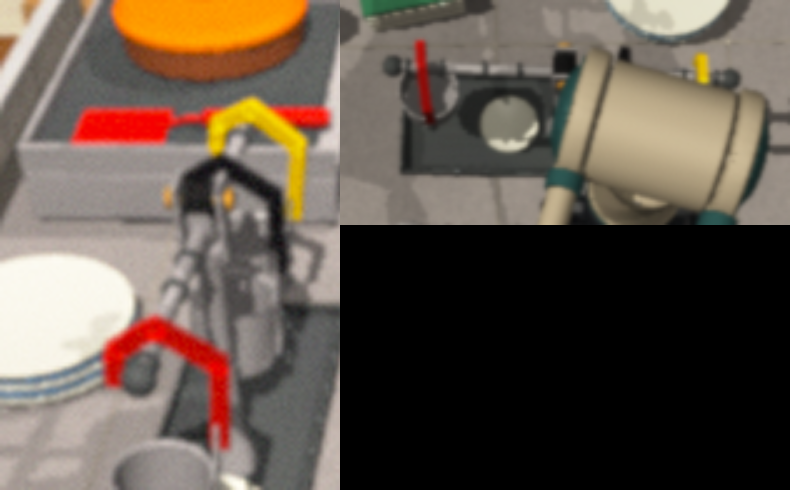

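Call:
apply_moves(
  deltas=[
    [[0.08,0.09,0.05],[0,0,-0.005],-1],
    [[0.16,0.18,0.1],[0,0,-0.01],-1],
    [[0.24,0.27,0.15],[0,0,-0.015],-1],
    [[0.32,0.36,0.2],[0,0,-0.02],-1],
    [[0.4,0.45,0.25],[0,0,-0.025],-1],
    [[0.48,0.54,0.3],[0,0,-0.03],-1],
    [[0.55,0.62,0.35],[0,0,-0.035],-1],
    [[0.62,0.7,0.4],[0,0,-0.04],-1],
    [[0.67,0.76,0.45],[0,0,-0.042],-1],
    [[0.67,0.79,0.48],[0,0,-0.042],-1],
  ],
)

```text
t: 27.8
eef_pos: [0.4311, 0.0048, 0.2398]
tcp_rot: [[-0.974, -0.225, -0.001], [-0.225, 0.974, 0.0], [0.001, 0.0, -1.0]]
ft_force: [-0.2, 0.7, -0.9]
gripper_width: 0.0856
```

Run:
```python
from wf import *
cap('wrist','w9'); to([.431,.005,.130],103)
wfit('w9','green',[.467,.014,.22])
```

```text
t 27.85 pos [0.4314 0.0049 0.2396] yang 103.0 F [ 1.5  1.1 -0.4] w 0.086 shift [0.003 0.002 1.096] wz -0.0
green 616 [0.4719 0.0142] 10.9 5.6 handle [0.4346 0.007 ]
```

Call:
apply_moves(
  deltas=[
    [[-0.03,0.01,0.08],[0,0,0.003],-1],
    [[-0.03,0.01,0.19],[0,0,0.003],-1],
    [[-0.03,0.01,0.3],[0,0,0.003],-1],
    [[-0.03,0.01,0.41],[0,0,0.003],-1],
    [[-0.03,0.01,0.52],[0,0,0.003],-1],
    [[-0.03,0.01,0.63],[0,0,0.003],-1],
    [[-0.03,0.01,0.74],[0,0,0.003],-1],
    [[-0.03,0.01,0.85],[0,0,0.003],-1],
    [[-0.03,0.01,0.95],[0,0,0.003],-1],
    [[-0.03,0.01,1.0],[0,0,0.003],-1],
  ],
)

```text
t: 28.85
eef_pos: [0.4341, 0.0058, 0.1391]
tcp_rot: [[-0.979, -0.206, -0.001], [-0.206, 0.979, 0.0], [0.001, 0.001, -1.0]]
ft_force: [-1.1, -0.0, 0.1]
gripper_width: 0.0855
```

Call:
apply_moves(
  deltas=[
    [[0,0,0.1],[0,0,0],-1],
    [[0,0,0.1],[0,0,0],0],
    [[0,0,0.1],[0,0,0],0.4],
    [[0,0,0.1],[0,0,0],0.6],
    [[0,0,0.1],[0,0,0],0.7],
    [[0,0,0.1],[0,0,0],0.8],
    [[0,0,0.1],[0,0,0],1],
    [[0,0,0.1],[0,0,0],1],
    [[0,0,0.1],[0,0,0],1],
    [[0,0,0.1],[0,0,0],1],
  ],
)

```text
t: 29.85
eef_pos: [0.4348, 0.0057, 0.1306]
tcp_rot: [[-0.979, -0.206, 0.001], [-0.206, 0.979, 0.0], [-0.001, -0.0, -1.0]]
ft_force: [-0.9, 0.1, 5.1]
gripper_width: 0.0091
```

Call:
apply_moves(
  deltas=[
    [[0,0,-0.05],[0,0,0],1],
    [[0,0,-0.15],[0,0,0],1],
    [[0,0,-0.25],[0,0,0.005],1],
    [[0,0,-0.36],[0,0,0.01],1],
    [[0,0,-0.47],[0,0,0.016],1],
    [[0,0,-0.58],[0,0,0.022],1],
    [[0,0,-0.69],[0,0,0.028],1],
    [[0,0,-0.8],[0,0,0.034],1],
    [[0,0,-0.91],[0,0,0.037],1],
    [[0,0,-1.0],[0,0,0.039],1],
  ],
)

```text
t: 30.85
eef_pos: [0.4347, 0.0057, 0.2313]
tcp_rot: [[-0.999, 0.038, 0.001], [0.038, 0.999, 0.0], [-0.001, 0.0, -1.0]]
ft_force: [0.7, -0.3, -1.3]
gripper_width: 0.0091
```

Run:
```python
from h import *
to([.6305,.0375,.266],87.8)
```

```text
t 30.85 pos [0.4347 0.0057 0.2313] yang 87.8 F [ 0.7 -0.3 -1.3] w 0.009 shift [-1.944  0.392 -0.346] wz 0.0
```

Call:
apply_moves(
  deltas=[
    [[-0.05,0.04,-0.08],[0,0,0],1],
    [[-0.13,0.1,-0.16],[0,0,0],1],
    [[-0.22,0.17,-0.24],[0,0,0],1],
    [[-0.32,0.24,-0.3],[0,0,0],1],
    [[-0.43,0.31,-0.34],[0,0,0],1],
    [[-0.54,0.36,-0.35],[0,0,0],1],
    [[-0.65,0.39,-0.35],[0,0,0],1],
    [[-0.76,0.39,-0.35],[0,0,0],1],
    [[-0.86,0.39,-0.35],[0,0,0],1],
    [[-0.95,0.39,-0.35],[0,0,0],1],
  ],
)

```text
t: 31.85
eef_pos: [0.5319, 0.0408, 0.2649]
tcp_rot: [[-0.999, 0.038, -0.001], [0.038, 0.999, -0.0], [0.001, -0.0, -1.0]]
ft_force: [-0.3, 1.2, -1.1]
gripper_width: 0.0091
```

Call:
apply_moves(
  deltas=[
    [[-0.1,0,0],[0,0,0],1],
    [[-0.2,0,0],[0,0,0],1],
    [[-0.3,0,0],[0,0,0],1],
    [[-0.4,0,0],[0,0,0],1],
    [[-0.5,0,0],[0,0,0],1],
    [[-0.6,0,0],[0,0,0],1],
    [[-0.7,0,0],[0,0,0],1],
    [[-0.8,0,0],[0,0,0],1],
    [[-0.9,0,0],[0,0,0],1],
    [[-0.98,0,0],[0,0,0],1],
  ],
)

```text
t: 32.85
eef_pos: [0.6299, 0.0374, 0.2652]
tcp_rot: [[-0.999, 0.038, 0.0], [0.038, 0.999, 0.0], [-0.0, 0.0, -1.0]]
ft_force: [0.8, 0.2, -1.3]
gripper_width: 0.0095
```

Run:
```python
from h import *
to([.6305,.0375,.1975],87.8)
cap('side','s10');cap('top','t10')
b=cv2.imread('pics/s10.png')[100:260,150:310]
b=cv2.resize(b,None,fx=3.5,fy=3.5,interpolation=2)[:,:340];t=cv2.resize(cv2.imread('pics/t10.png')[120:210,200:380],(450,225))
cv2.imwrite('pics/m10.png',np.hstack([b,cv2.copyMakeBorder(t,0,b.shape[0]-225,0,0,0)]))
```

```text
t 32.85 pos [0.6299 0.0374 0.2652] yang 87.8 F [ 0.8  0.2 -1.3] w 0.01 shift [-0.005  0.001  0.677] wz 0.0001
```

View pics/m10.png

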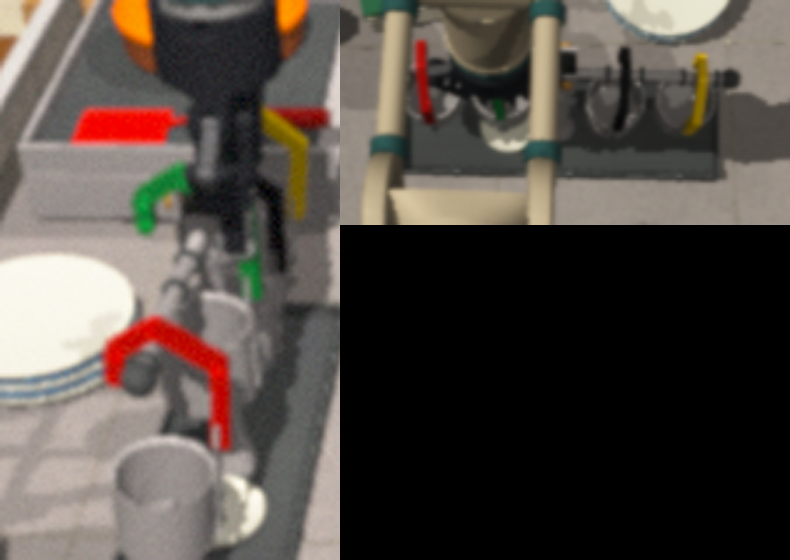

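Call:
apply_moves(
  deltas=[
    [[0,0,0.06],[0,0,0],1],
    [[0,0,0.14],[0,0,0],1],
    [[0,0,0.22],[0,0,0],1],
    [[0,0,0.3],[0,0,0],1],
    [[0,0,0.38],[0,0,0],1],
    [[0,0,0.46],[0,0,0],1],
    [[0,0,0.53],[0,0,0],1],
    [[0,0,0.6],[0,0,0],1],
    [[0,0,0.64],[0,0,0],1],
    [[0,0,0.67],[0,0,0],1],
  ],
)

```text
t: 33.95
eef_pos: [0.6302, 0.0367, 0.1991]
tcp_rot: [[-0.999, 0.038, 0.003], [0.038, 0.999, -0.001], [-0.003, -0.001, -1.0]]
ft_force: [1.1, -1.9, 4.6]
gripper_width: 0.0093
```

Call:
apply_moves(
  deltas=[
    [[0,0,0.02],[0,0,0],1],
    [[0,0,0.02],[0,0,0],1],
    [[0,0,0.02],[0,0,0],1],
    [[0,0,0.02],[0,0,0],1],
    [[0,0,0.02],[0,0,0],0.8],
    [[0,0,0.02],[0,0,0],0.6],
    [[0,0,0.02],[0,0,0],0.4],
    [[0,0,0.02],[0,0,0],0.2],
    [[0,0,0.02],[0,0,0],0],
    [[0,0,0.02],[0,0,0],0],
  ],
)

```text
t: 34.95
eef_pos: [0.6286, 0.0377, 0.1959]
tcp_rot: [[-0.999, 0.037, -0.001], [0.037, 0.999, 0.0], [0.001, 0.0, -1.0]]
ft_force: [-0.2, 0.2, 0.4]
gripper_width: 0.0426
```

Call:
apply_moves(
  deltas=[
    [[0,0,0],[0,0,0],0],
    [[0,0,-0.08],[0,0,0],0],
    [[0,0,-0.18],[0,0,0],0],
    [[0,0,-0.29],[0,0,0],0],
    [[0,0,-0.4],[0,0,0],0],
    [[0,0,-0.52],[0,0,0],0],
    [[0,0,-0.64],[0,0,0],0],
    [[0,0,-0.76],[0,0,0],0],
    [[0.1,0,-0.88],[0,0,0],0],
    [[0.3,0,-1.0],[0,0,0],0],
  ],
)

```text
t: 35.95
eef_pos: [0.5991, 0.0384, 0.2968]
tcp_rot: [[-0.999, 0.038, -0.0], [0.038, 0.999, 0.0], [0.0, 0.0, -1.0]]
ft_force: [0.2, -0.2, -0.2]
gripper_width: 0.0426
```

Call:
apply_moves(
  deltas=[
    [[0.1,0,0],[0,0,0],0],
    [[0.2,0,0],[0,0,0],0],
    [[0.3,0,0],[0,0,0],0],
    [[0.4,0,0],[0,0,0],0],
    [[0.5,0,0],[0,0,0],0],
    [[0.6,0,0],[0,0,0],0],
    [[0.7,0,0],[0,0,0],0],
    [[0.8,0,0],[0,0,0],0],
    [[0.9,0,0],[0,0,0],0],
    [[1,0,0],[0,0,0],0],
  ],
)

```text
t: 36.95
eef_pos: [0.4983, 0.0423, 0.2963]
tcp_rot: [[-0.999, 0.038, 0.0], [0.038, 0.999, 0.0], [-0.0, 0.0, -1.0]]
ft_force: [0.4, -0.3, 0.8]
gripper_width: 0.0429
```

Call:
apply_moves(
  deltas=[
    [[0.1,0,0],[0,0,0],0],
    [[0.2,0,0],[0,0,0],0],
    [[0.3,0,0],[0,0,0],0],
    [[0.4,0,0],[0,0,0],0],
    [[0.5,0,0],[0,0,0],0],
    [[0.6,0,0],[0,0,0],0],
    [[0.7,0,0],[0,0,0],0],
    [[0.8,0,0],[0,0,0],0],
    [[0.9,0,0],[0,0,0],0],
    [[1,0,0],[0,0,0],0],
  ],
)

```text
t: 37.95
eef_pos: [0.3983, 0.0461, 0.2963]
tcp_rot: [[-0.999, 0.038, 0.0], [0.038, 0.999, 0.0], [-0.0, 0.0, -1.0]]
ft_force: [0.3, 0.3, 0.2]
gripper_width: 0.0428
```

Run:
```python
from h import *
to([.43,.0375,.28],87.8)
cap('side','s11');cap('top','t11')
b=cv2.imread('pics/s11.png')[100:260,150:310]
b=cv2.resize(b,None,fx=3.5,fy=3.5,interpolation=2)[:,:340];t=cv2.resize(cv2.imread('pics/t11.png')[120:240,200:380],(450,300))
cv2.imwrite('pics/m11.png',np.hstack([b,cv2.copyMakeBorder(t,0,b.shape[0]-300,0,0,0)]))
for y in(.178,-.178):
  p=np.array([.666+.038*y,-.029+y,.229]);print((proj('t11',p)-[200,120])*2.5+[340,0],(proj('s11',p)-[150,100])*3.5)
```

```text
t 37.95 pos [0.3983 0.0461 0.2963] yang 87.8 F [0.3 0.3 0.2] w 0.043 shift [-0.32  -0.074  0.163] wz 0.0001
[394.01747039  69.94163907] [142.74426569 386.25637503]
[732.39512126  77.19271021] [250.69075159  96.29583313]
```

View pics/m11.png

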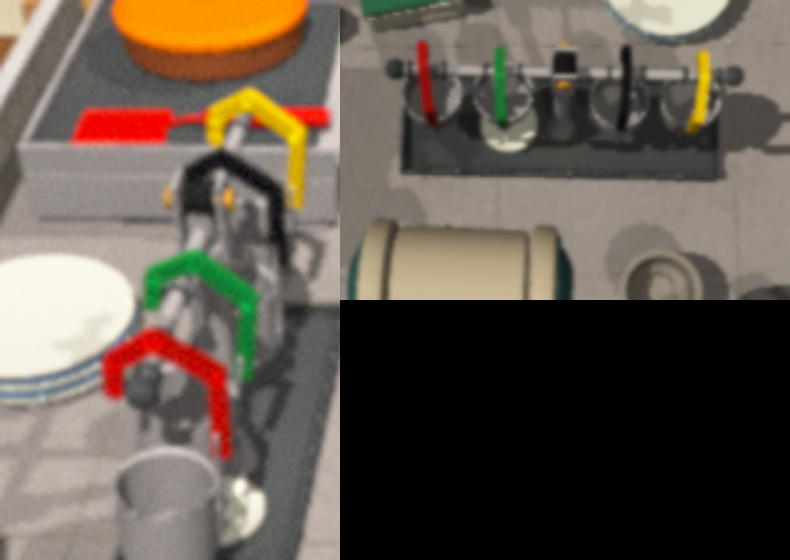

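Call:
apply_moves(
  deltas=[
    [[0.1,0,0],[0,0,0],0],
    [[0.2,0,0],[0,0,0],0],
    [[0.2,0,0],[0,0,0],0],
    [[0.2,0,0],[0,0,0],0],
    [[0.2,0,0],[0,0,0],0],
    [[0.2,0,0],[0,0,0],0],
    [[0.2,0,0],[0,0,0],0],
    [[0.2,0,0],[0,0,0],0],
    [[0.2,0,0],[0,0,0],0],
    [[0.2,0,0],[0,0,0],0],
  ],
)

```text
t: 39.05
eef_pos: [0.3792, 0.0468, 0.2962]
tcp_rot: [[-0.999, 0.038, -0.0], [0.038, 0.999, 0.0], [0.0, 0.0, -1.0]]
ft_force: [-0.7, 0.3, -0.1]
gripper_width: 0.0426
```

Run:
```python
from h import *
cap('side','s12'); cap('side','s13')
im=[cv2.imread(f'pics/s{k}.png').astype(int)[115:260,175:235] for k in(11,12,13)]
print([abs(im[i]-im[j]).mean().round(2) for i,j in((0,1),(1,2))])
g=[cv2.cvtColor(i.astype(np.uint8),cv2.COLOR_BGR2GRAY).astype(float) for i in im]
print(cv2.phaseCorrelate(g[0],g[1]),cv2.phaseCorrelate(g[1],g[2]))
```

```text
[np.float64(4.85), np.float64(2.88)]
((0.06083767991527722, 0.08379717501452433), 0.8737744892683296) ((-0.07443560532699678, -0.034790353316751066), 0.9888188412849)
```

Call:
apply_moves(
  deltas=[
    [[0,0,0],[0,0,0],0],
    [[0,0,0],[0,0,0],0],
    [[0,0,0],[0,0,0],0],
    [[0,0,0],[0,0,0],0],
    [[0,0,0],[0,0,0],0],
    [[0,0,0],[0,0,0],0],
    [[0,0,0],[0,0,0],0],
    [[0,0,0],[0,0,0],0],
    [[0,0,0],[0,0,0],0],
    [[0,0,0],[0,0,0],0],
  ],
)

```text
t: 40.15
eef_pos: [0.3792, 0.0468, 0.2963]
tcp_rot: [[-0.999, 0.038, 0.0], [0.038, 0.999, 0.0], [-0.0, 0.0, -1.0]]
ft_force: [-0.0, 0.3, 0.9]
gripper_width: 0.0427
```

Run:
```python
from h import *
cap('side','s14')
im=[cv2.imread(f'pics/s{k}.png').astype(int)[115:260,175:235] for k in(13,14)]
print(abs(im[0]-im[1]).mean()); print(manip.sign_off())
```

```text
4.1226819923371645
the job is handed in; nothing more can be done
None
```

All four dippers now hang from the bar, and I handed the job in at about 40 s of the 72 s allowed. The black dipper was already at the right inner place. I hung red at the left outer place, then yellow at the right outer, then green at the left inner, so neither side ever carried two dippers more than the other.

- **Bar level:** in the last pictures the bar's ball ends lay within 1 to 2 pixels of where a level bar should put them in the top view. In the side view I could check only the left ball, which matched to under 1 pixel at full size.
- **Dippers free:** each one sat between its collars, and the open gripper was about 0.25 m back from the bar, touching nothing.
- **Other objects:** I did not touch the saucer, mortar or shaker. The saucer and mortar were in their places in the final picture. The shaker was outside the final crop, so I did not check it again.
- **Forces:** the reported wrist forces at the end of each move stayed below 6 N.
- **Stillness, not fully settled:** two side pictures taken 1.1 s apart shifted by no more than about 0.1 pixel. But the plain image difference over about a second (4.1 to 4.9 grey levels) stayed above that between back-to-back frames (2.9). That could be a very slight residual swing, picture noise or the arm's shadow, and I did not find out which before handing in.

I viewed 12 pictures, two past the budget of 10.

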